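# Release both catches of a capacitor test box and hold its gate wide for a thermal picture

## Task

A colleague wants to take a thermal picture into the capacitor test box and needs its clear gate out of the way: squeeze the red interlock catch first, which cuts the supply, and then the black catch, pinching each one's sliding tab all the way towards its steel rest. Then take the gate by its black bow handle, swing it out past its check until it stands about square to the front of the box, and keep holding it there by the handle, for it swings back by itself: the job finishes while you hold it. Leave the imager, the spare capacitor and the screw tray where they are.

Things in the scene. Friction and masses are not known exactly. Their poses are not given: they have to be found in the camera images.
- guard: Test box fixed to the bench: aluminium posts, clear panels, 238 mm wide, 230 deep, 200 high. Origin on the gate's vertical hinge axis at bench height; x from the gate back into the box, y along the shut gate from hinge to free edge, z up. Gate: y 8 to 222 mm, 20 mm thick about x = 0, top rail's upper face z = 200. Bolts, staple and switch rise to z = 213, a roof lamp far back to 232.
- gate (a joint): Gate angle, rad: 0 shut, 1.57 square to the front, end stop 1.75; positive is anticlockwise from above, the free edge coming out to the guard's -x. Locked until both bolts are drawn. A spring (at most 0.4 N m) turns it back towards shut; a sprung check at 0.80 rad takes about 6 N at the handle to pass. Let go beyond it, the gate falls back to about 0.9 rad.
- red_bolt (a joint): Travel of the red catch's bolt and tab in m: 0 locked, 0.016 fully squeezed (tab moved along the gate towards the hinge, leaving 8 mm to its rest). It frees the gate from 0.013 on. It takes about 6 N and stays where it is left.
- black_bolt (a joint): The same for the black catch: 0 locked, 0.016 fully squeezed, free from 0.012 on, about 6 N, stays where it is left.
- red_squeeze (a point): Squeeze point of the red catch, 124 mm from the hinge along the gate, 22 mm above its top rail; pinch from above, fingers closing along y. At rest the steel rest's outer face is 12 mm to -y of it, the tab's outer face 28 mm to +y (40 mm over both); fully squeezed 12 mm either side. Both uprights stand z 200 to 234 mm, 16 mm wide. Axes as the gate's: x into the box, y from hinge to free edge, z up.
- black_squeeze (a point): Squeeze point of the black catch, 32 mm from the hinge along the gate, 22 mm above its top rail; pinch from above, fingers closing along y. At rest the steel rest's outer face is 12 mm to -y of it, the tab's outer face 28 mm to +y (40 mm over both); fully squeezed 12 mm either side. Both uprights stand z 200 to 234 mm, 16 mm wide. Axes as the gate's: x into the box, y from hinge to free edge, z up.
- red_tab: The red upright sliding tab of the red catch, 8 mm thick, 16 mm wide; it slides with its bolt. Its origin is that of the gate, on the hinge axis at bench height, shifted by the bolt's travel.
- red_rest: The fixed upright steel rest of the red catch, 8 mm thick, on the gate's top rail. Origin on the hinge axis at bench height.
- black_tab: The black upright sliding tab of the black catch, otherwise as the red one.
- black_rest: The fixed upright steel rest of the black catch, otherwise as the red one's.
- handle: The gate's black bow handle: a round bar 12 mm thick, upright, 110 mm long between two level legs that run to the gate. Origin on the hinge axis at bench height, axes as the gate's.
- handle_grip (a point): Where to hold the handle: on the centre line of its upright bar, z = 178 mm, 18 mm below the handle's top; 190 mm from the hinge axis along the gate and 55 mm out (-x) from the gate's mid-plane. Pinch from above, fingers closing along this point's y, one on either side of the top leg, which runs from bar to gate. Axes as the gate's, with which it moves.
- imager_center (a point): Red and black thermal imager lying on the bench, 220 x 90 mm, 54 mm high; this point is in its middle, 27 mm up. To be left alone.
- capacitor_center (a point): Spare blue capacitor standing on the bench, 51 mm across, 117 mm high over its terminals; this point is on its axis, 55 mm up. To be left alone.
- tray_center (a point): Small grey two-compartment screw tray, 90 x 70 mm, 30 mm high; this point is at its centre. To be left alone.

How it is judged (in metres and radians):
On the way, in this order (a step that is already met when the one before it is completed fails the run):
1. the red catch is squeezed fully, tab and rest pinched between the fingers, while the black one is still locked (value of joint red_bolt above 0.013 m and value of joint black_bolt below 0.005 m and contact force between the fingers and red_tab above 1 N and contact force between the fingers and red_rest above 1 N), for 0.1 s.
2. then the black catch is squeezed fully, tab and rest pinched between the fingers, the red one still drawn (value of joint black_bolt above 0.013 m and value of joint red_bolt above 0.012 m and contact force between the fingers and black_tab above 1 N and contact force between the fingers and black_rest above 1 N), for 0.1 s.
3. the gate is led past its check by the handle (value of joint gate above 0.95 rad and contact force between the fingers and handle above 0.5 N), for 0.1 s.
At the end, for the whole second after the job is handed in: The gate is held at 1.35 rad (77 degrees) or wider and at rest (under 0.1 rad/s), the fingers press on the handle with at least 0.5 N, both bolts are still drawn by at least 12 mm, and the imager, the capacitor and the tray are within 30 mm of where they started (value of joint gate above 1.35 rad and value of joint each of red_bolt, black_bolt above 0.012 m and contact force between the fingers and handle above 0.5 N and velocity of joint gate between -0.1 and 0.1 rad/s and distance of each of imager_center, capacitor_center, tray_center from where it was at the start of the episode below 0.03 m); the arm keeps its last pose, push and grip.
It fails at once if the black catch is drawn while the red one is still locked (value of joint black_bolt above 0.006 m and value of joint red_bolt below 0.01 m).
It fails at once if the thermal imager is moved by more than 30 mm (distance of imager_center from where it was at the start of the episode above 0.03 m).
It fails at once if the spare capacitor is moved by more than 30 mm (distance of capacitor_center from where it was at the start of the episode above 0.03 m).
It fails at once if the screw tray is moved by more than 30 mm (distance of tray_center from where it was at the start of the episode above 0.03 m).
It also fails if it takes over 58 s, if anything falls off the work surface, if the arm or the gripper's body presses on something with over 40 N, if the wrist force passes 120 N, or if a joint passes its speed limit or range.

## Robot

A 6-joint arm with a two-finger parallel gripper is mounted at the origin on the work surface. World frame = base frame: x ahead of the robot, y to its left, z up, the work surface at z = 0. Lengths are in mm, angles in rad, forces in N, time in s.
With the tool pointing down it reaches from about 275 to 1000 mm from the base axis. Payload 8.4 kg.
Tool frame: the origin (TCP) lies on the mounting face of the last link; the fingertips stand 173 mm ahead of it and the grasp point (between the pads) lies 155 mm ahead of it; z points along the fingers, y is the direction in which the jaws open and shut (so a half turn about z gives the same grasp; the last joint's range is limited). The gripper opens to 85 mm and grips with 20 to 120 N. Pads are 22 mm wide; open, the fingers measure 114 mm over their backs; the gripper's body (76 mm by 85 mm) begins 54 mm behind the grasp point. The pads swing forward as they close: fully open they stand 13 mm farther back than shut.
Start: joints at [-1.329, 0.353, 1.633, -0, 1.155, -0.002], TCP at [150.869, -606.521, 404.681] pointing down, gripper open.
Joint ranges: [-2.63, 2.63], [-0.92, 2.1], [0.06, 2.66], [-1.3, 4.44], [0, 2.69], [-3.02, 3.02]. Speed limits (rad/s): [2.22, 2.22, 2.79, 3.14, 3.14, 3.14].

## Interface

Orientations are given as [roll, pitch, yaw] about the fixed x, y, z axes, in that order (R = Rz(yaw) Ry(pitch) Rx(roll)).
In Python, from rig import r, grab_frame, spotter gives the robot as it stands.
- The arm moves only by the tool apply_moves, never from a script. Its argument "motion" is text: rows parted by semicolons, each of 5 numbers parted by spaces: the opening, from -1 (shut) to 1 (fully open), then the shift along the tool's x, y, z as a fraction of full scale, then the turn about the tool's z as a fraction of full scale. In form: hand x y z twist; .... A call has 1 to 20 rows; each row is the pose to reach, as a shift and turn from the pose commanded when the call began, along the tool's axes at that moment, turning the shorter way round; what a row does not reach only later rows make up. Full scale, the value 1, is 1 m for a shift and pi rad for a turn. A row lasts 1/12 s, in which the tool goes at most 41.7 mm and 7.16 degrees, less where a joint would pass 70% of its speed; a pose out of reach is approached as far as the arm can. A call with a number of a shift or a turn outside -1 to 1 is refused whole. A call with a gripper value outside its range is refused whole. The fingers move at their own pace and stop on an object; "squeeze" is the grip in N (left out, the last holds). Time passes only in rows, so rows that repeat a pose let the fingers close. It gives the time, the measured TCP pose, the force and the opening at its end, in the units of the state.
- r.sense(): the state, without advancing time (a new reading comes with each control period).
- grab_frame(name): name is "side" or "top"; returns a dict with "img" (420x560x3 uint8, red, green, blue), "fx", "fy", "cx", "cy" (pixels), "dist_coeffs" ([k1, k2, p1, p2, k3] as OpenCV has them; the pictures are not rectified), "R" (3x3) and "t" (3): a world point X has camera coordinates R X + t. Camera axes: x right, y down, z forward; pixel columns grow to the right and rows downward; lengths in mm; the calibration is good to about 2 mm. A picture is of the moment at which its call begins. There is no depth.
- r.sign_off(): hands the job in, once; it reports no verdict.
Trained networks look in the newest picture that a camera, given by its name, has taken for a name from the list of things; names that differ only in an ending like _2 or _b are one class to them, and where a whole thing is asked for, a point or a joint stands for the part that bears it (a point fixed in the world has none). Each returns a list of dicts, best first, with "conf" (0 to 1); they miss things now and then, are a little off and sometimes report something else, mostly with a low value. They report only what shows in the picture. A call takes as long as a camera call.
- spotter.boxes_of(query, camera): "point" ([x, y, z] in mm, in world coordinates, good to about 4 mm: the middle of the surface that is visible of it).
- spotter.place_of(query, camera): "point" ([x, y, z] in mm, in world coordinates, good to about 4 mm: a listed point, or the origin of a listed thing).
The state is a dict: "clock": time; "qpos": joint angles; "qvel": joint speeds; "joint_efforts": joint torques, N m; "eef_pos": TCP position; "tcp_rot": TCP orientation; "contact_force": force on the tool from outside, world axes, zero at the start; "wrist_torque": the same for the moment, N m; "opening": opening from 0.0 (shut) to 1.0 (fully open).
Only numpy, scipy, OpenCV 4.12 (cv2) and the standard library are available. Lean on these libraries where they do the work, as an engineer would, in place of code of your own. Each camera call takes 0.05 s, during which the arm holds its last target.

## Working session

There is one attempt and no reset: what is moved stays moved. The work goes in short steps, Python scripts to look and compute and a tool call to move; the robot and the scene stay as the last step left them, time stands still between calls to the robot, and variables do not carry over. Pictures are saved under pics/ and viewed, and the job is handed in when it is done.

Besides the shell and the picture viewer there is one more tool, called after "Call:" as a command line: name --argument value ..., lists and objects as JSON in quotes. apply_moves: Moves the arm, as the interface text tells. Its arguments: {"type":"object","properties":{"motion":{"type":"string"},"squeeze":{"type":"number"}},"required":["motion"]}

```bash
mkdir -p pics; ls; cat > h.py <<'E'
from rig import r, grab_frame, spotter
import numpy as np, cv2
E
python3 - <<'E'
from h import *
for c in ["side","top"]:
    f=grab_frame(c); cv2.imwrite(f"pics/{c}0.png",f["img"][:,:,::-1])
    for q in ["guard","red_squeeze","black_squeeze","handle_grip","imager_center","capacitor_center","tray_center"]:
        print(c,q,[(np.round(d["point"],1).tolist(),round(d["conf"],2)) for d in spotter.place_of(q,c)][:2])
s=r.sense(); print({k:np.round(v,3).tolist() for k,v in s.items()})
E
```

```text
pics
side guard [([650.0, -103.0, 1.1], 0.93), ([677.9, -337.4, 13.8], 0.65)]
side red_squeeze [([630.1, 12.7, 220.1], 0.98)]
side black_squeeze [([645.9, -73.2, 219.8], 0.91)]
side handle_grip [([562.6, 77.5, 177.6], 0.95)]
side imager_center [([403.0, 477.2, 23.6], 0.76)]
side capacitor_center [([551.3, -458.3, 54.6], 0.59)]
side tray_center [([679.9, -335.5, 19.1], 0.94)]
top guard [([653.4, -102.6, 2.8], 0.58)]
top red_squeeze [([627.4, 18.9, 222.4], 0.71), ([562.1, 72.9, 174.2], 0.37)]
top black_squeeze [([645.7, -69.6, 224.9], 0.69)]
top handle_grip [([562.5, 75.8, 176.8], 0.75)]
top imager_center [([407.4, 478.1, 21.1], 0.81)]
top capacitor_center [([552.4, -455.0, 60.4], 0.6)]
top tray_center [([677.7, -335.4, 13.6], 0.58)]
{'clock': 0.8, 'qpos': [-1.329, 0.353, 1.633, -0.0, 1.155, -0.002], 'qvel': [-0.001, -0.001, 0.0, 0.001, -0.0, 0.001], 'joint_efforts': [0.0, -60.511, -34.243, -0.0, 0.001, 0.0], 'eef_pos': [150.851, -606.52, 404.696], 'tcp_rot': [-3.142, 0.0, 0.244], 'contact_force': [0.205, -0.171, -0.71], 'wrist_torque': [0.043, -0.004, -0.093], 'opening': 1.002}
```

View pics/side0.png

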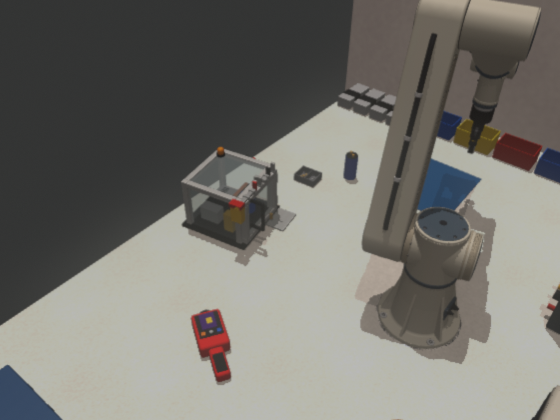

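View pics/top0.png

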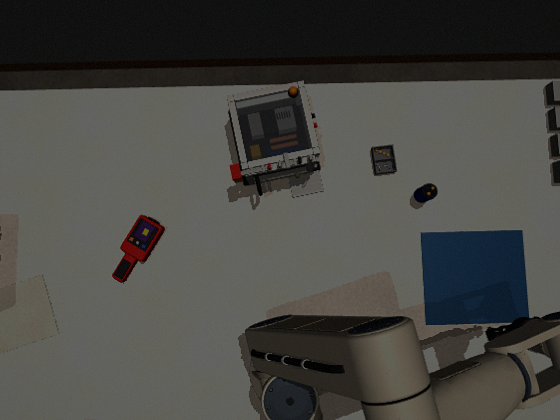

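```bash
cat >> h.py <<'E'
from scipy.optimize import least_squares
LOC={"guard":[0,0,0],"red_squeeze":[0,124,222],"black_squeeze":[0,32,222],"handle_grip":[-55,190,178],}
def W(p,l): 
    c,s=np.cos(p[2]),np.sin(p[2]); l=np.asarray(l,float)
    return np.array([p[0]+c*l[0]-s*l[1],p[1]+s*l[0]+c*l[1],l[2]])
def px(f,X):
    return cv2.projectPoints(np.asarray(X,float).reshape(-1,3),cv2.Rodrigues(np.array(f["R"]))[0],np.array(f["t"],float),np.array([[f["fx"],0,f["cx"]],[0,f["fy"],f["cy"]],[0,0,1.]]),np.array(f["dist_coeffs"],float))[0].reshape(-1,2)
E
python3 - <<'E'
from h import *
obs=[("guard",650,-103),("red_squeeze",630.1,12.7),("black_squeeze",645.9,-73.2),("handle_grip",562.6,77.5),("guard",653.4,-102.6),("red_squeeze",627.4,18.9),("black_squeeze",645.7,-69.6),("handle_grip",562.5,75.8)]
fn=lambda p:np.concatenate([(W(p,LOC[n])[:2]-[x,y]) *[1,1] for n,x,y in obs])
s=least_squares(fn,[650,-103,.2],loss="soft_l1",x_scale=[1,1,.01]);p=s.x
print(p,np.round(fn(p),1)); np.save("p.npy",p)
for n in LOC: print(n,W(p,LOC[n]))
pts=[[-10,8,200],[10,8,200],[10,222,200],[-10,222,200],[-8,112,234],[8,112,234],[8,152,234],[-8,152,234],[-8,20,234],[8,20,234],[8,60,234],[-8,60,234],[-55,190,196],[0,0,200]]
for c in ["side","top"]:
    f=grab_frame(c); im=cv2.resize(f["img"][:,:,::-1],None,fx=3,fy=3,interpolation=cv2.INTER_CUBIC)
    q=px(f,[W(p,l) for l in pts])
    for u in q: cv2.circle(im,tuple(int(round(v*3+1)) for v in u),3,(0,255,0),-1)
    m=q.mean(0)*3; x0=int(np.clip(m[0]-400,0,1680-800));y0=int(np.clip(m[1]-300,0,1260-600))
    cv2.imwrite(f"pics/{c}1.png",im[y0:y0+600,x0:x0+800]); print(x0/3,y0/3)
E
```

```text
[ 6.51167255e+02 -1.02636482e+02  1.80392574e-01] [ 1.2  0.4 -1.2  6.7 -0.5  2.   0.4 -3.1 -2.2 -0.   1.5  0.5 -0.3 -1.6
  0.5 -1.4]
guard [ 651.16725462 -102.63648245    0.        ]
red_squeeze [628.91969654  19.35141104 222.        ]
black_squeeze [645.42594931 -71.15573574 222.        ]
handle_grip [562.97072094  74.41258263 178.        ]
129.66666666666666 77.66666666666667
152.33333333333334 63.666666666666664
```

View pics/side1.png

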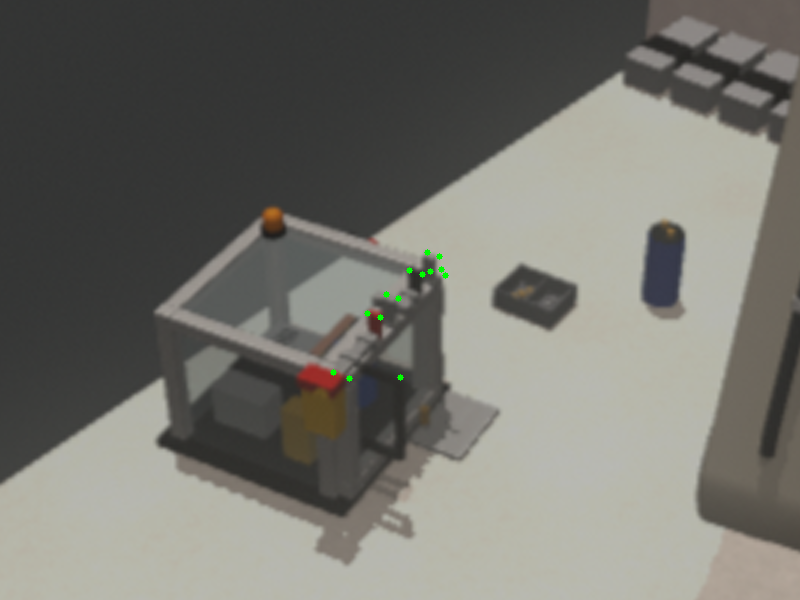

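View pics/top1.png

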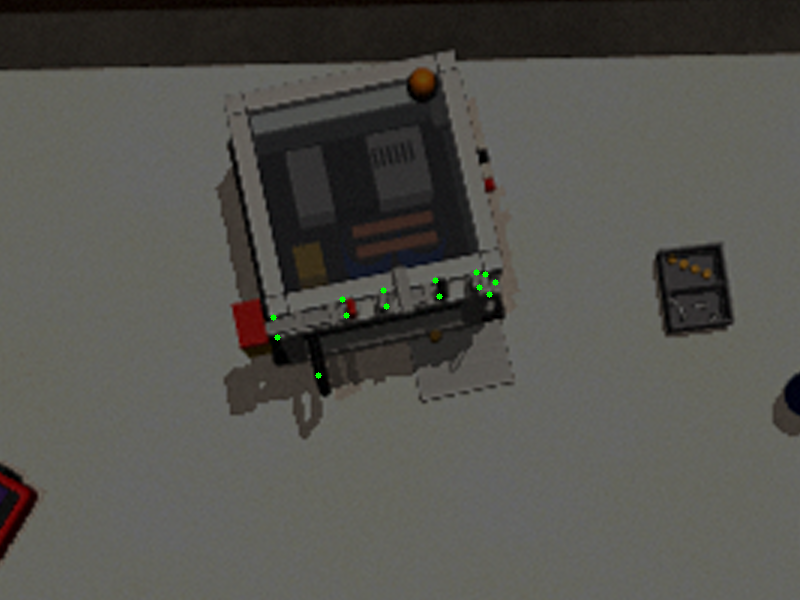

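The calibrated projection of the fitted guard pose agrees with both pictures: red tab near (350,305), handle bar top near (400,377) in the side crop. I'll move above the red catch.

```bash
cat >> h.py <<'E'
from scipy.spatial.transform import Rotation as Ro
def go(lxyz,g=0.,dyaw=0.,pose=None,p=None):
    "guard-local GRASP target at gate angle g -> tool-axes shift & twist"
    p=np.load("p.npy") if p is None else p
    s=r.sense(); R=Ro.from_euler('xyz',s["tcp_rot"]).as_matrix()
    q=np.array(p); q[2]+=g
    t=W(q,lxyz)+[0,0,155]; d=R.T@(t-s["eef_pos"])/1000
    tw=-((q[2]+dyaw-s["tcp_rot"][2]+np.pi)%(2*np.pi)-np.pi)/np.pi
    print("shift",np.round(d,4),"twist",round(tw,4))
E
python3 -c "
from h import *
go([0,126,285])"
```

```text
shift [ 0.6151 -0.494  -0.0353] twist 0.0202
```

Call:
apply_moves --motion "1 0 0 -0.035 0;1 0.615 -0.494 -0.035 0.02;1 0.615 -0.494 -0.035 0.02;1 0.615 -0.494 -0.035 0.02;1 0.615 -0.494 -0.035 0.02;1 0.615 -0.494 -0.035 0.02;1 0.615 -0.494 -0.035 0.02;1 0.615 -0.494 -0.035 0.02;1 0.615 -0.494 -0.035 0.02;1 0.615 -0.494 -0.035 0.02;1 0.615 -0.494 -0.035 0.02;1 0.615 -0.494 -0.035 0.02;1 0.615 -0.494 -0.035 0.02;1 0.615 -0.494 -0.035 0.02;1 0.615 -0.494 -0.035 0.02;1 0.615 -0.494 -0.035 0.02;1 0.615 -0.494 -0.035 0.02;1 0.615 -0.494 -0.035 0.02;1 0.615 -0.494 -0.035 0.02;1 0.615 -0.494 -0.035 0.02"

```text
clock: 2.57
eef_pos: [629.5, 23.6, 439.8]
tcp_rot: [-3.142, -0.0, 0.181]
contact_force: [0.6, -0.6, -0.3]
opening: 1.0
```

```bash
python3 -c "
from h import *
go([0,126,285]);print(r.sense()['qpos'],r.sense()['tcp_rot'])"
```

```text
shift [-0.0013  0.0021 -0.0002] twist 0.0003
[3.50692580e-02 3.30760268e-01 1.58508698e+00 9.42887831e-05
 1.22531155e+00 1.42437084e+00] [-3.14156817e+00 -4.42153903e-04  1.81462828e-01]
```

```bash
python3 - <<'E'
from h import *
for c in ["side","top"]:
    f=grab_frame(c); im=f["img"][:,:,::-1]
    im=im[100:300,150:410] if c=="side" else im[60:260,180:440]
    cv2.imwrite(f"pics/{c}2.png",cv2.resize(im,None,fx=3,fy=3,interpolation=cv2.INTER_CUBIC))
    for q in ["guard","red_squeeze","black_squeeze","handle_grip"]:
        print(c,q,[(np.round(d["point"],1).tolist(),round(d["conf"],2)) for d in spotter.place_of(q,c)][:2])
E
```

```text
side guard [([645.9, -66.5, 223.2], 0.4)]
side red_squeeze [([629.4, 18.3, 221.5], 0.82)]
side black_squeeze [([645.5, -70.5, 221.2], 0.93)]
side handle_grip [([559.0, 79.5, 175.8], 0.6)]
top guard [([651.0, -104.8, 4.6], 0.79)]
top red_squeeze [([625.7, 15.9, 223.1], 0.6)]
top black_squeeze [([642.8, -68.4, 222.5], 0.78)]
top handle_grip [([558.8, 73.9, 178.7], 0.77)]
```

View pics/side2.png

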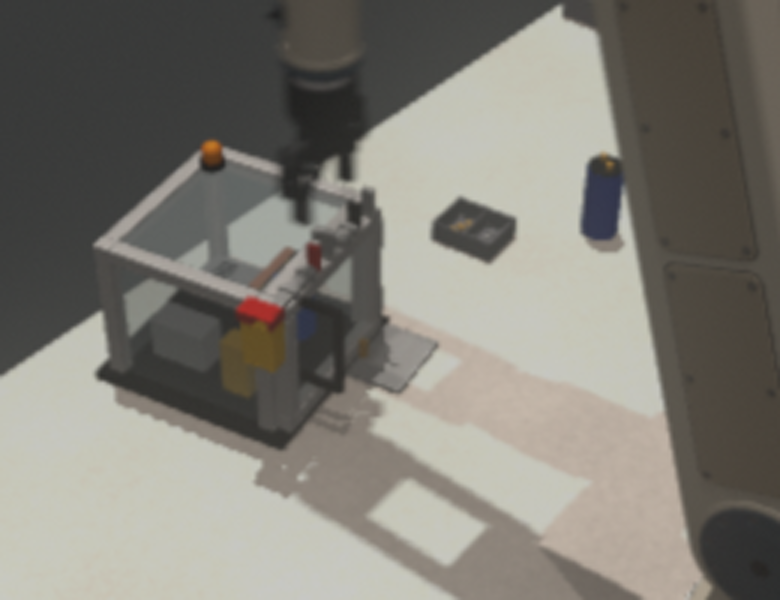

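View pics/top2.png

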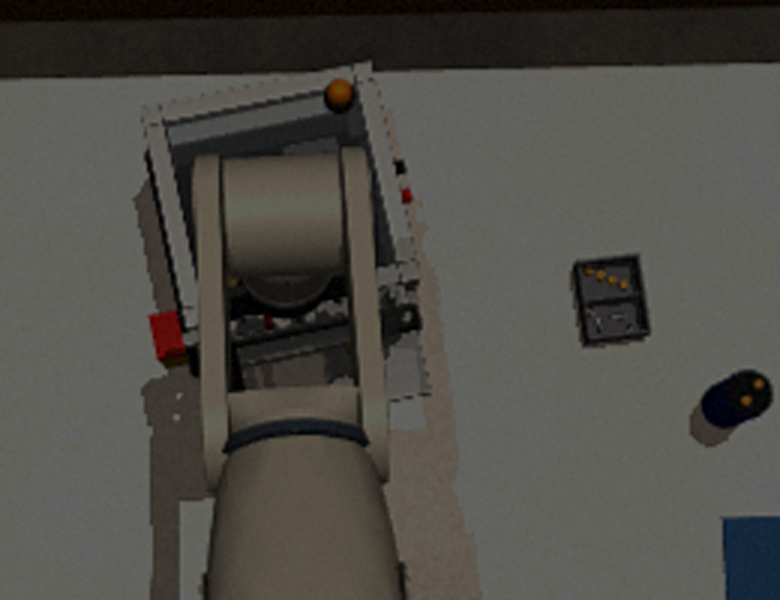

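The gripper hangs over the red catch with its fingers along the gate, red tab at (315,255) in the side crop. I'll refit the guard pose on all sightings.

```bash
python3 - <<'E'
from h import *
obs=[("guard",650,-103),("red_squeeze",630.1,12.7),("black_squeeze",645.9,-73.2),("handle_grip",562.6,77.5),("guard",653.4,-102.6),("red_squeeze",627.4,18.9),("black_squeeze",645.7,-69.6),("handle_grip",562.5,75.8),
("red_squeeze",629.4,18.3),("black_squeeze",645.5,-70.5),("handle_grip",559,79.5),("guard",651,-104.8),("red_squeeze",625.7,15.9),("black_squeeze",642.8,-68.4),("handle_grip",558.8,73.9)]
fn=lambda p:np.concatenate([(W(p,LOC[n])[:2]-[x,y]) for n,x,y in obs])
s=least_squares(fn,[650,-103,.18],loss="soft_l1",x_scale=[1,1,.01]);p=s.x
print(p); np.save("p.npy",p)
for n in LOC: print(n,W(p,LOC[n]))
go([0,126,260]);go([0,126,232]);go([0,124,232])
E
```

```text
[ 6.50881093e+02 -1.02676395e+02  1.83508147e-01]
guard [ 650.88109299 -102.67639478    0.        ]
red_squeeze [628.25358129  19.24159288 222.        ]
black_squeeze [645.04173513 -71.21368828 222.        ]
handle_grip [562.13337893  74.09702871 178.        ]
shift [ 0.     -0.0009  0.025 ] twist -0.0012
shift [ 0.     -0.0009  0.053 ] twist -0.0012
shift [0.     0.0011 0.053 ] twist -0.0012
```

Call:
apply_moves --motion "1 0 -0.001 0.015 -0.001;1 0 -0.001 0.03 -0.001;1 0 -0.001 0.045 -0.001;1 0 -0.001 0.054 -0.001;1 0 0.001 0.054 -0.001;1 0 0.001 0.054 -0.001" --squeeze 30

```text
clock: 3.57
eef_pos: [628.6, 19.7, 385.7]
tcp_rot: [3.142, 0.001, 0.184]
contact_force: [0.5, -0.7, -0.6]
opening: 1.001
```

Call:
apply_moves --motion "-1 0 0 0 0;-1 0 0 0 0;-1 0 0 0 0;-1 0 0 0 0;-1 0 0 0 0;-1 0 0 0 0;-1 0 0 0 0;-1 0 0 0 0;-1 0 0 0 0;-1 0 0 0 0" --squeeze 30

```text
clock: 4.4
eef_pos: [629.2, 19.6, 387.3]
tcp_rot: [3.14, -0.003, 0.184]
contact_force: [0.1, -4.5, 5.9]
opening: 0.271
```

```bash
python3 - <<'E'
from h import *
s=r.sense();print(s)
go([0,124,232])
f=grab_frame("side");im=f["img"][:,:,::-1][130:230,200:330]
cv2.imwrite(f"pics/side3.png",cv2.resize(im,None,fx=6,fy=6,interpolation=cv2.INTER_CUBIC))
E
```

```text
{'clock': 4.4, 'qpos': array([ 0.02921233,  0.37532756,  1.64130107, -0.00175352,  1.12203864,
        1.41670498]), 'qvel': array([ 0.00034988, -0.00146477, -0.00138598, -0.00179315, -0.00047305,
       -0.00122542]), 'joint_efforts': array([ 3.35554384e+00, -5.75432289e+01, -3.09906685e+01,  1.21864602e+00,
       -8.45410977e-02, -1.61814369e-02]), 'eef_pos': array([629.20083519,  19.61870109, 387.32578191]), 'tcp_rot': array([ 3.13958037e+00, -2.64729112e-03,  1.84064793e-01]), 'contact_force': array([ 0.10248824, -4.54749674,  5.9120484 ]), 'wrist_torque': array([-0.45528038,  0.06879706, -0.03563157]), 'opening': 0.2711049923231563}
shift [-0.001   0.0002  0.0003] twist 0.0002
```

View pics/side3.png

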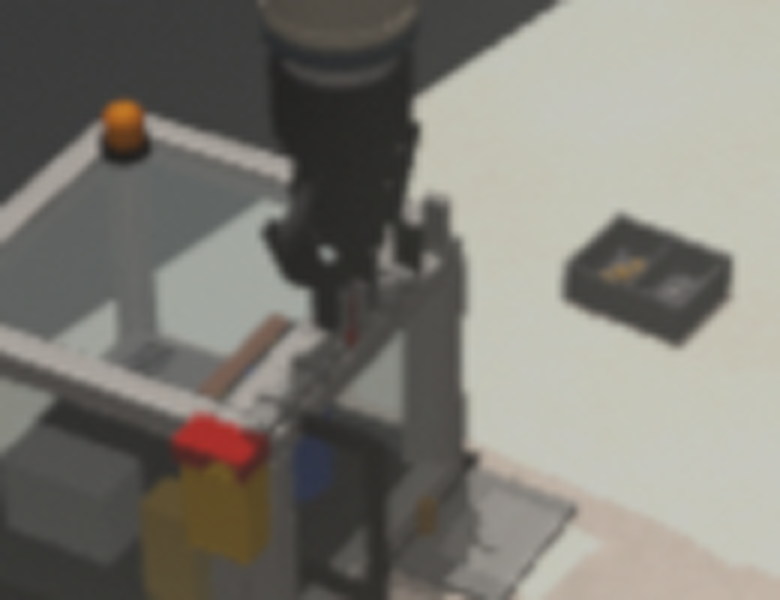

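Opening is about 23–24 mm, so the red catch is fully squeezed and pinched. I'll hold briefly, release, rise and go to the black one.

Call:
apply_moves --motion "-1 0 0 0 0;-1 0 0 0 0;0.9 0 0 0 0;0.9 0 0 0 0;0.9 0 0 0 0;0.9 0 0 0 0;0.9 0 0 0 0;0.9 0 0 -0.02 0;0.9 0 0 -0.045 0;0.9 0 0 -0.045 0;0.9 0 0 -0.045 0"

```text
clock: 5.37
eef_pos: [629.0, 20.4, 432.1]
tcp_rot: [3.141, -0.003, 0.184]
contact_force: [-0.1, 0.6, -0.6]
opening: 0.951
```

```bash
python3 - <<'E'
from h import *
go([0,33,276]);go([0,33,232])
f=grab_frame("side");im=f["img"][:,:,::-1][130:230,200:330]
cv2.imwrite(f"pics/side4.png",cv2.resize(im,None,fx=6,fy=6,interpolation=cv2.INTER_CUBIC))
for q in ["red_squeeze","red_tab","black_squeeze"]:
        print(q,[(np.round(d["point"],1).tolist(),round(d["conf"],2)) for d in spotter.place_of(q,"side")][:2])
p=np.load("p.npy");print(W(p,[0,148,230]),[(np.round(d["point"],1).tolist()) for d in spotter.boxes_of("red_tab","side")][:1],W(p,[0,132,225]))
E
```

```text
shift [-0.001   0.092   0.0012] twist 0.0002
shift [-0.0012  0.092   0.0452] twist 0.0002
red_squeeze [([629.7, 16.3, 223.3], 0.77)]
red_tab []
black_squeeze [([645.5, -73.1, 223.7], 0.82)]
[623.8740629   42.83862275 230.        ] [] [626.79374183  27.1072695  225.        ]
```

View pics/side4.png

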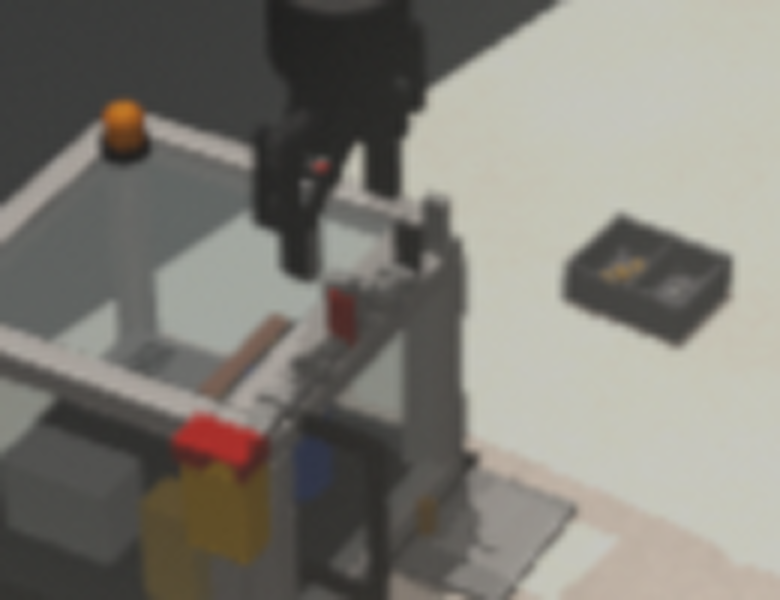

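The red tab has moved about 3.4 px up the gate (now around (257,182)), which matches 16 mm, so it is drawn. Now the black catch.

Call:
apply_moves --motion "1 -0.001 0.035 0 0;1 -0.001 0.07 0 0;1 -0.001 0.092 0 0;1 -0.001 0.092 0 0;1 -0.001 0.092 0.02 0;1 -0.001 0.092 0.035 0;1 -0.001 0.092 0.044 0;1 -0.001 0.093 0.044 0;1 -0.001 0.093 0.044 0"

```text
clock: 6.37
eef_pos: [644.6, -71.0, 386.2]
tcp_rot: [-3.141, 0.001, 0.184]
contact_force: [0.6, -0.2, -0.3]
opening: 1.001
```

Call:
apply_moves --motion "-1 0 0 0 0;-1 0 0 0 0;-1 0 0 0 0;-1 0 0 0 0;-1 0 0 0 0;-1 0 0 0 0;-1 0 0 0 0;-1 0 0 0 0;-1 0 0 0 0;-1 0 0 0 0;-1 0 0 0 0;-1 0 0 0 0" --squeeze 30

```text
clock: 7.37
eef_pos: [645.0, -71.5, 388.3]
tcp_rot: [3.141, -0.002, 0.184]
contact_force: [-0.8, -0.9, 6.2]
opening: 0.263
```

```bash
python3 - <<'E'
from h import *
go([0,32,232])
f=grab_frame("side");im=f["img"][:,:,::-1][130:230,200:330]
cv2.imwrite(f"pics/side5.png",cv2.resize(im,None,fx=6,fy=6,interpolation=cv2.INTER_CUBIC))
E
```

```text
shift [ 0.0001 -0.0002  0.0013] twist 0.0002
```

View pics/side5.png

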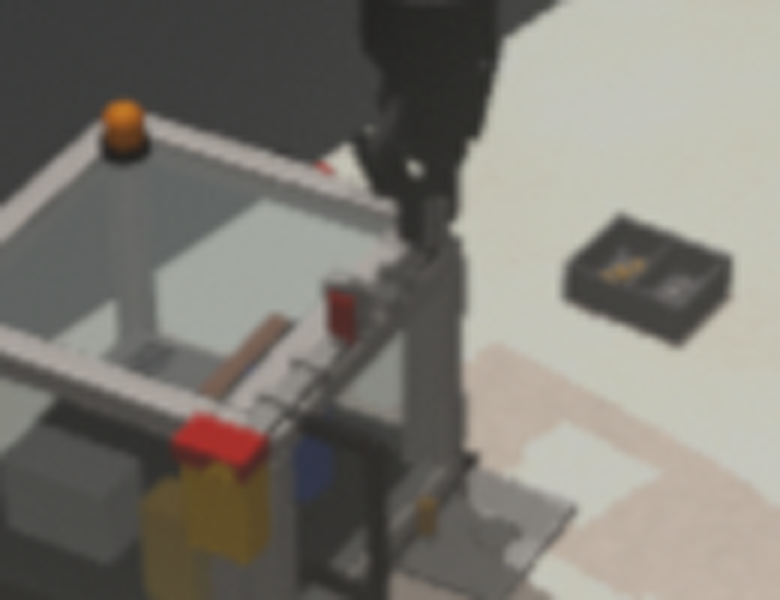

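Black is pinched at about 23 mm, the same as red. I'll release and move above the handle grip.

Call:
apply_moves --motion "-1 0 0 0 0;0.9 0 0 0 0;0.9 0 0 0 0;0.9 0 0 0 0;0.9 0 0 0 0;0.9 0 0 0 0;0.9 0 0 -0.02 0;0.9 0 0 -0.045 0;0.9 0 0 -0.045 0;0.6 -0.055 -0.158 -0.045 0;0.6 -0.055 -0.158 -0.045 0;0.6 -0.055 -0.158 -0.045 0;0.6 -0.055 -0.158 -0.045 0;0.6 -0.055 -0.158 -0.045 0;0.6 -0.055 -0.158 -0.045 0;0.6 -0.055 -0.158 -0.045 0"

```text
clock: 8.75
eef_pos: [561.9, 74.1, 431.8]
tcp_rot: [3.141, -0.001, 0.185]
contact_force: [1.2, -0.5, 0.1]
opening: 0.801
```

```bash
python3 - <<'E'
from h import *
go([-55,190,178])
for c in ["side","top"]:
    f=grab_frame(c);im=f["img"][:,:,::-1]; im=im[130:230,200:330] if c=="side" else im[100:200,200:330]
    cv2.imwrite(f"pics/{c}6.png",cv2.resize(im,None,fx=6,fy=6,interpolation=cv2.INTER_CUBIC))
    for q in ["handle_grip","black_squeeze","red_squeeze"]:
        print(q,[(np.round(d["point"],1).tolist(),round(d["conf"],2)) for d in spotter.place_of(q,c)][:2])
print(W(np.load("p.npy"),LOC["handle_grip"]))
E
```

```text
shift [ 0.0002 -0.0001  0.0988] twist 0.0005
handle_grip [([562.4, 81.3, 175.9], 0.89)]
black_squeeze [([647.7, -71.3, 218.2], 0.74)]
red_squeeze [([630.3, 18.7, 220.6], 0.71)]
handle_grip []
black_squeeze [([644.2, -71.9, 223.5], 0.79)]
red_squeeze [([625.8, 18.0, 225.1], 0.92)]
[562.13337893  74.09702871 178.        ]
```

View pics/side6.png

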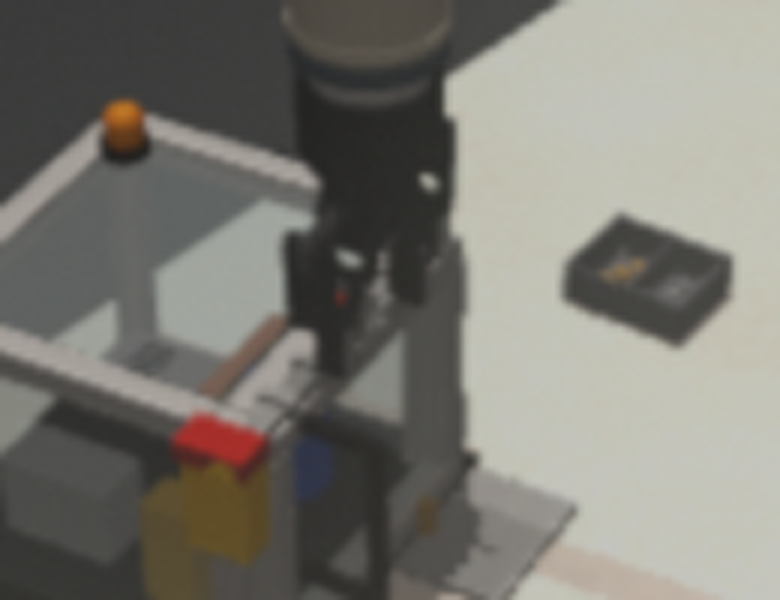

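View pics/top6.png

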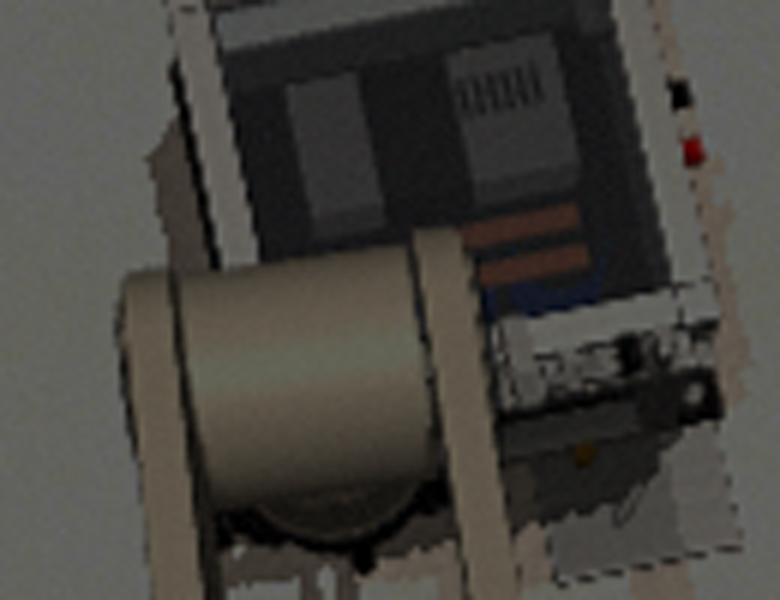

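Call:
apply_moves --motion "0.6 0 -0.001 0.03 0;0.6 0 -0.001 0.06 0;0.6 0 -0.001 0.08 0;0.6 0 -0.001 0.098 0;0.6 0 -0.001 0.098 0;0.6 0 -0.001 0.098 0;-1 0 -0.001 0.098 0;-1 0 -0.001 0.098 0;-1 0 -0.001 0.098 0;-1 0 -0.001 0.098 0;-1 0 -0.001 0.098 0;-1 0 -0.001 0.098 0;-1 0 -0.001 0.098 0;-1 0 -0.001 0.098 0;-1 0 -0.001 0.098 0;-1 0 -0.001 0.098 0" --squeeze 40

```text
clock: 10.48
eef_pos: [562.1, 74.4, 334.7]
tcp_rot: [3.14, -0.002, 0.184]
contact_force: [2.8, -4.8, 3.4]
opening: 0.129
```

```bash
python3 - <<'E'
from h import *
go([-55,190,178])
print(r.sense()["contact_force"],r.sense()["opening"]*85, r.sense()["wrist_torque"])
p=np.load("p.npy"); s=r.sense()
f=grab_frame("side");im=f["img"][:,:,::-1][130:230,200:330]
cv2.imwrite(f"pics/side7.png",cv2.resize(im,None,fx=6,fy=6,interpolation=cv2.INTER_CUBIC))
E
```

```text
shift [-0.0001  0.0003  0.0017] twist 0.0003
[ 2.78455234 -4.83363158  3.40104097] 11.002324872424989 [-0.79228237 -0.24738149  0.06196353]
```

View pics/side7.png

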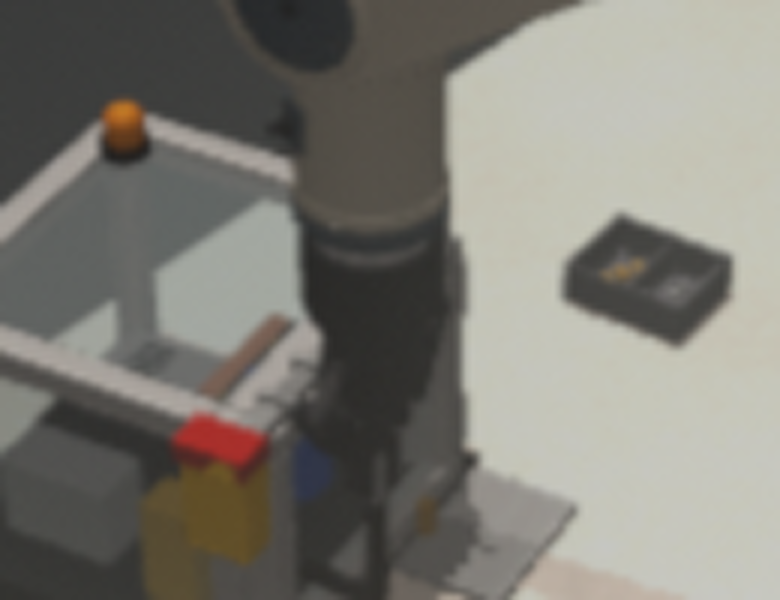

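```bash
python3 - <<'E'
import numpy as np
a=np.array([-55,190.])
for g in np.arange(.06,.8,.06):
    c,s=np.cos(g),np.sin(g); d=np.array([c*a[0]-s*a[1],s*a[0]+c*a[1]])-a
    print(f"{g:.2f}: -1 {d[0]/1000:.3f} {-d[1]/1000:.3f} 0 {-g/np.pi:.3f}")
E
```

```text
0.06: -1 -0.011 0.004 0 -0.019
0.12: -1 -0.022 0.008 0 -0.038
0.18: -1 -0.033 0.013 0 -0.057
0.24: -1 -0.044 0.019 0 -0.076
0.30: -1 -0.054 0.025 0 -0.095
0.36: -1 -0.063 0.032 0 -0.115
0.42: -1 -0.073 0.039 0 -0.134
0.48: -1 -0.082 0.047 0 -0.153
0.54: -1 -0.090 0.055 0 -0.172
0.60: -1 -0.098 0.064 0 -0.191
0.66: -1 -0.105 0.074 0 -0.210
0.72: -1 -0.112 0.083 0 -0.229
0.78: -1 -0.118 0.094 0 -0.248
```

Call:
apply_moves --motion "-1 -0.011 0.004 0 -0.019;-1 -0.022 0.008 0 -0.038;-1 -0.033 0.013 0 -0.057;-1 -0.044 0.019 0 -0.076;-1 -0.054 0.025 0 -0.095;-1 -0.063 0.032 0 -0.115;-1 -0.073 0.039 0 -0.134;-1 -0.082 0.047 0 -0.153;-1 -0.090 0.055 0 -0.172;-1 -0.098 0.064 0 -0.191;-1 -0.098 0.064 0 -0.191;-1 -0.098 0.064 0 -0.191" --squeeze 50

```text
clock: 11.53
eef_pos: [477.6, -6.5, 334.7]
tcp_rot: [3.139, -0.002, 0.784]
contact_force: [4.1, -2.6, 2.1]
opening: 0.13
```

```bash
python3 - <<'E'
from h import *
go([-55,190,178],g=.6)
s=r.sense(); print(s["contact_force"],s["opening"]*85, s["wrist_torque"])
f=grab_frame("side");im=f["img"][:,:,::-1][130:230,200:330]
cv2.imwrite(f"pics/side8.png",cv2.resize(im,None,fx=6,fy=6,interpolation=cv2.INTER_CUBIC))
E
```

```text
shift [-0.0002  0.0004  0.0017] twist 0.0
[ 4.05979005 -2.56445483  2.11948344] 11.068096230525404 [-0.22277802 -0.540311   -0.06153298]
```

View pics/side8.png

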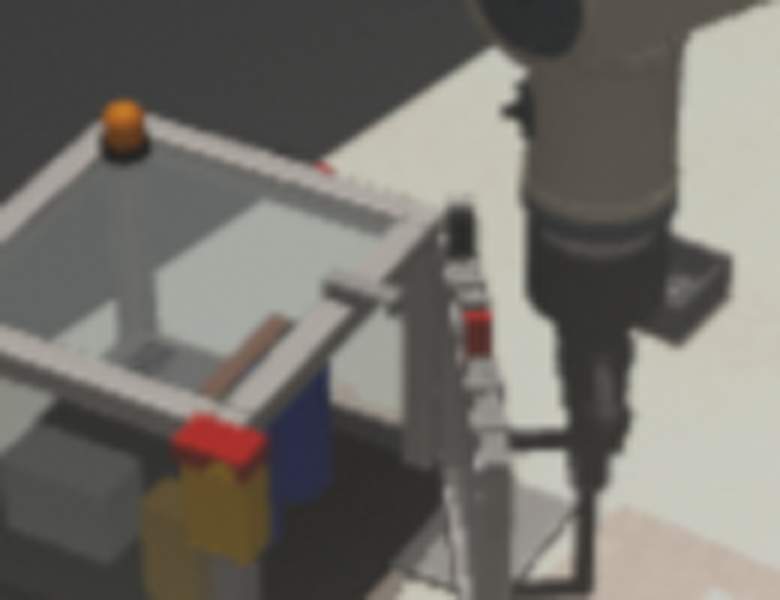

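The gate is swinging with the handle held and the red catch still drawn. I'll continue past the check to about 1.5 rad.

Call:
apply_moves --motion "-1 -0.011 0.004 0 -0.019;-1 -0.022 0.008 0 -0.038;-1 -0.033 0.013 0 -0.057;-1 -0.044 0.019 0 -0.076;-1 -0.054 0.025 0 -0.095;-1 -0.063 0.032 0 -0.115;-1 -0.073 0.039 0 -0.134;-1 -0.082 0.047 0 -0.153;-1 -0.090 0.055 0 -0.172;-1 -0.098 0.064 0 -0.191;-1 -0.105 0.074 0 -0.210;-1 -0.112 0.083 0 -0.229;-1 -0.118 0.094 0 -0.248;-1 -0.123 0.104 0 -0.267;-1 -0.128 0.115 0 -0.286;-1 -0.128 0.115 0 -0.286;-1 -0.128 0.115 0 -0.286;-1 -0.128 0.115 0 -0.286" --squeeze 50

```text
clock: 13.08
eef_pos: [467.9, -177.6, 334.7]
tcp_rot: [3.141, -0.0, 1.682]
contact_force: [-1.6, 2.1, 9.5]
opening: 0.127
```

```bash
python3 - <<'E'
from h import *
go([-55,190,178],g=1.5)
s=r.sense(); print(s["contact_force"],s["opening"]*85, s["wrist_torque"])
for c in ["side","top"]:
    f=grab_frame(c);im=f["img"][:,:,::-1]; im=im[130:260,200:370] if c=="side" else im[100:230,200:370]
    cv2.imwrite(f"pics/{c}9.png",cv2.resize(im,None,fx=4.6,fy=4.6,interpolation=cv2.INTER_CUBIC))
    for q in ["handle_grip","black_squeeze","red_squeeze","imager_center","capacitor_center","tray_center"]:
        print(c,q,[(np.round(d["point"],1).tolist(),round(d["conf"],2)) for d in spotter.place_of(q,c)][:1])
p=np.load("p.npy");p[2]+=1.5
for n in LOC: print(n,W(p,LOC[n]))
E
```

```text
shift [-0.0011  0.0002  0.0017] twist -0.0005
[-1.63673709  2.06296726  9.48981045] 10.78271295878747 [0.22170754 0.26165363 0.02601953]
side handle_grip [([469.0, -173.2, 175.6], 0.63)]
side black_squeeze [([618.6, -105.5, 220.1], 0.62)]
side red_squeeze [([528.4, -118.4, 221.3], 0.67)]
side imager_center [([405.3, 476.3, 25.5], 0.63)]
side capacitor_center [([550.5, -458.7, 55.5], 0.54)]
side tray_center [([469.2, -173.5, 177.6], 0.7)]
top handle_grip []
top black_squeeze [([618.7, -104.5, 223.3], 0.7)]
top red_squeeze [([525.7, -118.0, 221.8], 0.76)]
top imager_center [([408.3, 476.8, 24.3], 0.88)]
top capacitor_center [([556.0, -456.5, 56.6], 0.85)]
top tray_center [([678.3, -337.8, 16.1], 0.86)]
guard [ 650.88109299 -102.67639478    0.        ]
red_squeeze [ 527.66790466 -116.62308697  222.        ]
black_squeeze [ 619.08414116 -106.27554115  222.        ]
handle_grip [ 468.27272435 -178.69733731  178.        ]
```

View pics/side9.png

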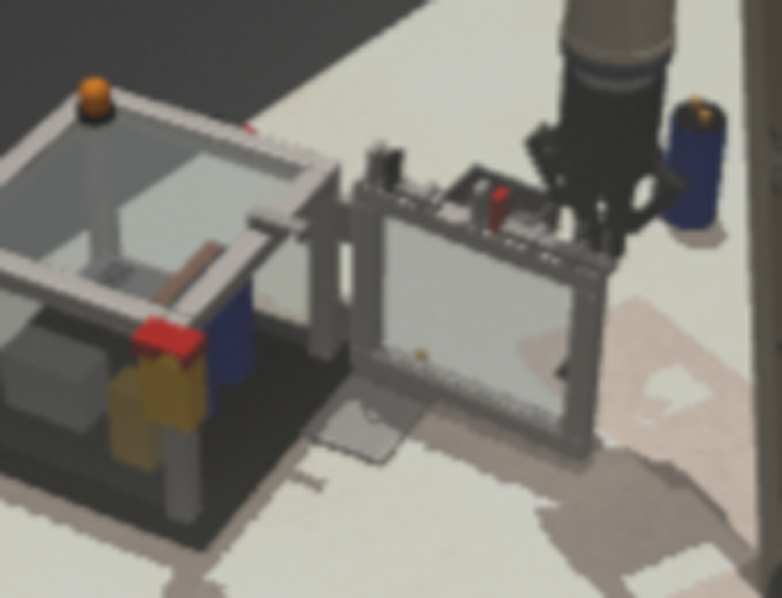

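View pics/top9.png

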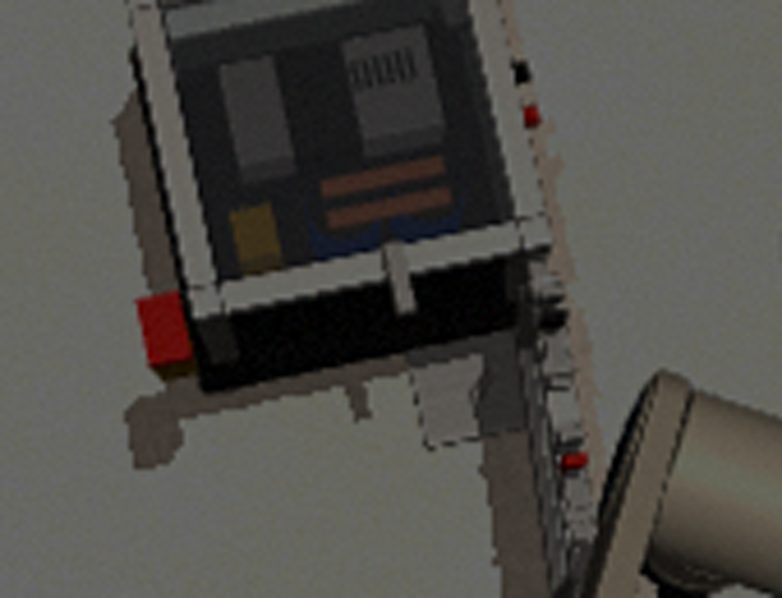

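The gate stands about square at roughly 1.5 rad, with both tabs next to their rests (red at (500,205), black at (385,165) in the side crop). The side "tray" hit is a false one on the handle; the top camera puts the tray where it started. I'll settle briefly, then hand in.

Call:
apply_moves --motion "-1 0 0 0 0;-1 0 0 0 0;-1 0 0 0 0;-1 0 0 0 0;-1 0 0 0 0;-1 0 0 0 0" --squeeze 50

```text
clock: 14.28
eef_pos: [467.8, -177.3, 334.6]
tcp_rot: [3.141, -0.0, 1.683]
contact_force: [-1.8, 0.4, 9.7]
opening: 0.124
```

```bash
python3 - <<'E'
from h import *
s=r.sense();print(s["clock"],s["contact_force"],s["opening"]*85,abs(s["qvel"]).max(),s["tcp_rot"])
print(r.sign_off())
E
```

```text
14.2833 [-1.81068902  0.40646335  9.73890282] 10.513340220866755 0.0032925658498096787 [ 3.14094862e+00 -1.09199920e-04  1.68255637e+00]
the job is handed in; nothing more can be done
None
```

I squeezed the red catch and then the black one. I then swung the gate by its handle past the check to about 1.5 rad and handed the job in at 14.3 s while still holding it. `sign_off` gave no verdict.

**Catches:** both pinches closed to about 23 mm, where a full squeeze is 24 mm. In the last side picture both tabs sit next to their rests. I read bolt travel only from the gripper opening and the pictures; there was no direct joint reading.

**Gate and grip at hand-in:** the arm was still, with the fingers closed on the handle bar. The last opening was about 10.5 mm on a 12 mm bar, drifting down slightly from 11.1 mm earlier. The network positions of both catches matched a gate angle of 1.5 rad to within about 2 mm. There was a steady upward force of about 10 N on the tool, far below the limits.

**Other objects:** the imager, capacitor and tray were found within a few millimetres of where they started. One check disagreed: the side camera reported the tray at the handle's position. I took that as a false hit because the top camera saw the tray in place.

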